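# Check the catch of a hydroponic reservoir cover and hold the cover open

## Robot

A 6-joint arm with a two-finger parallel gripper is mounted at the origin on the work surface. World frame = base frame: x ahead of the robot, y to its left, z up, the work surface at z = 0. Lengths are in m, angles in rad, forces in N, time in s.
With the tool pointing down it reaches from about 0.4 to 0.825 m from the base axis. Payload 7 kg.
Tool frame: the origin (TCP) lies on the centre line of the jaws, within the pads' length; the fingertips stand arm.tip_reach ahead of it and the grasp point (between the pads) lies 5 mm behind it (arm.tip_reach is the distance from the TCP to the fingertips, in m); z points along the fingers, y is the line along which they close (so a half turn about z gives the same grasp; the last joint's range is limited). The gripper opens to 88 mm and grips with 3 to 60 N. Pads are 19 mm wide; open, the fingers measure 130 mm over their backs; the gripper's body (78 mm by 193 mm) begins 47 mm behind the grasp point.
Start: joints at [1.574, 0.359, 0.012, 0, -1.224, -0.288], TCP at [0.19, 0.648, 0.241] pointing down, gripper open.
Joint ranges: [-3.07, 3.07], [-1.43, 2.12], [-1.02, 1.25], [-3.03, 1.67], [-3.05, -0], [-3.03, 3.03]. Speed limits (rad/s): [2.39, 2.39, 3.01, 3.14, 3.14, 3.14].

## Interface

Orientations are given as [roll, pitch, yaw] about the fixed x, y, z axes, in that order (R = Rz(yaw) Ry(pitch) Rx(roll)).
In Python, from station import status, optics, order, arm gives the robot as it stands. The module is installed in compiled form; this text tells all that it offers.
- The arm moves only by the shell command python3 -m jog 'ROWS' [FORCE]. ROWS is JSON, a list of rows, each a list of 3 entries, a list of its own where there are three numbers: the gripper command: -1 is shut, 1 is fully open, values between are in proportion, then the shift along the tool's x, y, z in mm, then the turn about the tool's z in rad. A call has 1 to 20 rows; each row is the pose to reach, as a shift and turn from the pose commanded when the call began, along the tool's axes at that moment; what a row does not reach only later rows make up. A row lasts 1/8 s, in which the tool goes at most 62.5 mm and 10.7 degrees, less where a joint would pass 70% of its speed; a pose out of reach is approached as far as the arm can. A call with a gripper value outside its range is refused whole. The fingers move at their own pace and stop on an object; FORCE is the grip in N (left out, the last holds). Time passes only in rows, so rows that repeat a pose let the fingers close. It gives the time, the measured TCP pose, the force, the opening and the grip force at its end, in the units of the state.
- status.get_state(): the state, without advancing time (a new reading comes with each control period).
- optics.grab_frame(name): name is "scene" or "top"; returns a dict with "color" (420x560x3 uint8, red, green, blue), "mtx" (3x3 intrinsics, pixels), "k1" (the pictures are not rectified: a ray, as slopes to the right and down, at radius r is drawn at 1 + k1 r^2 times it, then the intrinsics apply), "cam_to_world" (4x4, takes a point from camera to world coordinates). Camera axes: x right, y down, z forward; pixel columns grow to the right and rows downward; lengths in m; the calibration is good to about 2 mm. A picture is of the moment at which its call begins. There is no depth.
- order.job_done(): hands the job in; it is judged then, once.
The state is a dict: "t": time; "q": joint angles; "qd": joint speeds; "joint_efforts": joint torques, N m; "eef_pos": TCP position; "ee_rot": TCP orientation; "force": force on the tool from outside, world axes, zero at the start; "moment": the same for the moment, N m; "width": finger opening in m; "gripper_force": force on a finger pad.
Only numpy, scipy, OpenCV 4.12 (cv2) and the standard library are available. Lean on these libraries where they do the work, as an engineer would, in place of code of your own. Each camera call takes 0.05 s, during which the arm holds its last target. There are 200 camera calls.

## Task

Open the hinged cover of the nutrient reservoir, which has a bar handle, so that the pump inside can be looked at. First tug it up with the release slide still untouched to learn whether the cover is caught; if it is, let the cover down, push the release slide fully across to its stop on the robot's left and lift again. Finish while still holding the cover steady, at least 45 degrees open, and leave the net cups, bottle, jar and tools where they are.

Things in the scene. Friction and masses are not known exactly. Their poses are not given: they have to be found in the camera images.
- reservoir: White plastic nutrient reservoir fixed to the table: a box 280 mm deep (its x), 240 mm wide (its y) and 128 mm tall. Origin on the table, x pointing away from the robot, y to the left; the box reaches from -160 to +120 mm in its x. The rear 200 mm are closed by the hinged cover (closed, its top is 128 mm above the table); the front 70 mm are a fixed deck, level with the cover, which carries the release slide.
- cover_handle (a point): Middle of the steel bar handle of the cover: a round bar of 12 mm diameter and 112 mm overall length lying along the reservoir's y, on two posts at its ends that stand 100 mm apart. The point lies on the bar's axis. Closed, it is 48 mm in front (-x) of the reservoir's origin and 164 mm above the table, 36 mm above the cover's top face. It may be gripped across from above between the posts; the bar can turn between the finger pads as the cover swings.
- cover: The white hinged cover itself with its handle, a plate 200 mm by 236 mm, 8 mm thick. Origin on its hinge axis (as cover_hinge); x points from the handle to the hinge.
- cover_hinge (a point): Middle of the cover's hinge axis, which lies along the reservoir's y at the far edge of the cover, 117 mm behind (+x of) the reservoir's origin and 124 mm above the table. The handle bar circles it at 170 mm radius (165 mm in front, 40 mm above when closed).
- cover_angle (a joint): Opening angle of the cover: 0 closed, growing as the handle rises up and away from the robot, stop at 1.3 rad. The cover weighs about 0.4 kg (2 to 4 N at the handle) and falls shut when let go. If the hidden catch under it is caught, it stops hard after about 0.03 to 0.06 rad (5 to 10 mm at the handle); if not, it swings freely. Nothing on the outside shows which.
- catch (a joint): Travel of the release slide: about 0 at home, 0.020 m at its stop, towards the reservoir's +y (the robot's left). About 2 N of friction; it stays where it is left. Pushed to its stop it knocks the hidden catch free if it was caught, and the catch then stays free. While the cover is pulled up against the catch, the catch may jam: let the cover down first.
- catch_tab (a point): Middle of the top of the release slide's black upright tab, 22 mm along the reservoir's x, 14 mm along its y; its top is 162 mm above the table and it stands 34 mm above the deck (the lowest 4 mm are a flat foot 36 by 30 mm, in a frame 5 mm high). With the slide at home it is 126 mm in front (-x) of the reservoir's origin and 37 mm to its right (-y). Can be gripped from above across its y, or pushed.
- cup_left: small black net cup with a cork plug, 48 mm wide at the rim, 50 mm tall, standing on the table to the left of the reservoir; origin under its centre. A bystander
- cup_right: the same kind of net cup, on the table to the right of the reservoir. A bystander
- cup_deck: the same kind of net cup, standing on the left part of the reservoir's front deck. A bystander
- dosing_bottle: white bottle, 60 mm wide, 160 mm tall, at the left of the table; origin under its centre. A bystander
- sample_jar: glass jar, 60 mm wide, 75 mm tall, at the right of the table; origin under its centre. A bystander
- scoop: spoon-shaped scoop lying on the table at the left. A bystander
- screwdriver: screwdriver lying on the table at the right. A bystander

How it is judged:
On the way, in this order (a step that is already met when the one before it is completed fails the run):
1. the cover is tugged up a little way, the release slide still at home (value of joint cover_angle above 0.018 rad and value of joint catch below 0.006 m and contact force between the fingers and cover above 0.5 N), for 0.1 s.
2. the cover is lifted to 45 degrees or more (value of joint cover_angle above 0.74 rad and contact force between the fingers and cover above 0.5 N), for 0.2 s.
At the end, for the whole second after the job is handed in: The fingers still bear on the cover or its handle (over 0.5 N), the cover is at least 0.74 rad (about 42 degrees) open and still (under 0.1 rad/s). The cover falls shut unless it is held (all of step 2 and velocity of joint cover_angle between -0.1 and 0.1 rad/s); the arm keeps its last pose, push and grip.
It fails at once if a bystander (net cup, bottle, jar, scoop, screwdriver) is moved by more than 25 mm or knocked over (distance of any of cup_left, cup_right, cup_deck, dosing_bottle, sample_jar, scoop, screwdriver from where it was at the start of the episode above 0.025 m or angle between any of cup_left, cup_right, cup_deck, dosing_bottle, sample_jar's own z axis and vertical above 0.5 rad).
It also fails if it takes over 64 s, if anything falls off the work surface, if the arm or the gripper's body presses on something with over 40 N, if the wrist force passes 120 N, or if a joint passes its speed limit or range.

## Working session

There is one attempt and no reset: what is moved stays moved. The work goes in short steps, Python scripts to look and compute and a shell command to move; the robot and the scene stay as the last step left them, time stands still between calls to the robot, and variables do not carry over. Pictures are saved under pics/ and viewed, at most 10 in all, crops included, and the job is handed in when it is done.

```bash
mkdir -p pics
python3 - <<'E'
from station import status, optics, arm
import cv2,numpy as np
s=status.get_state();print(s,arm.tip_reach)
for n in("scene","top"):
    f=optics.grab_frame(n);cv2.imwrite(f"pics/{n}0.png",f["color"][:,:,::-1]);print(n,f["mtx"],f["k1"],f["cam_to_world"])
E
```

```text
{'t': 0.0, 'q': array([ 1.57409020e+00,  3.59398240e-01,  1.10600587e-02, -3.79071314e-04,
       -1.22412132e+00, -2.88099222e-01]), 'qd': array([ 1.96880364e-05, -7.52552164e-04, -1.45686452e-03,  8.42176480e-04,
        5.83834336e-04,  1.64729196e-03]), 'joint_efforts': array([-2.37888671e-03, -5.82723463e+01,  2.93076038e+01,  6.99756458e+00,
        7.07656582e-03, -1.57113959e-04]), 'eef_pos': array([0.18953897, 0.64734364, 0.23961065]), 'ee_rot': array([ 3.13989676e+00, -1.30945974e-04, -2.84934337e-01]), 'force': array([ 0.15754492,  0.31381158, -0.25464413]), 'moment': array([0.04017631, 0.02332215, 0.00614935]), 'gripper_force': 0.0, 'width': 0.08738543225157833} 0.014
scene [[449.83186986   0.         278.57134587]
 [  0.         449.83186986 215.7419844 ]
 [  0.           0.           1.        ]] -0.13846936417628908 [[ 0.72109684  0.52019011 -0.45762605  1.10038005]
 [ 0.69272414 -0.5295467   0.4896055  -0.63904834]
 [ 0.01235357 -0.67006159 -0.7422027   1.10947509]
 [ 0.          0.          0.          1.        ]]
top [[523.54115313   0.         274.54859339]
 [  0.         523.54115313 206.56480368]
 [  0.           0.           1.        ]] 0.03873449459321177 [[-0.00241228 -0.99826153  0.05889061  0.42114917]
 [-0.99998819  0.00265653  0.00406959  0.00514782]
 [-0.00421896 -0.0588801  -0.99825615  1.43377338]
 [ 0.          0.          0.          1.        ]]
```

View pics/top0.png

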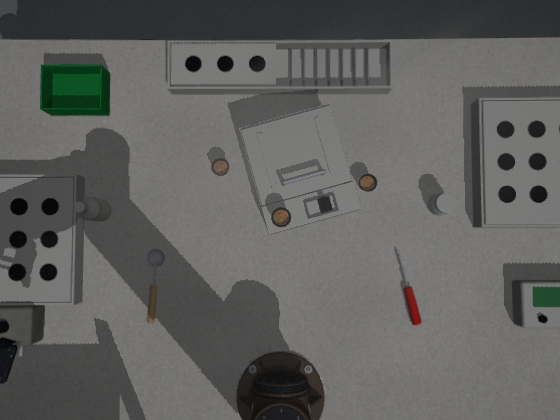

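View pics/scene0.png

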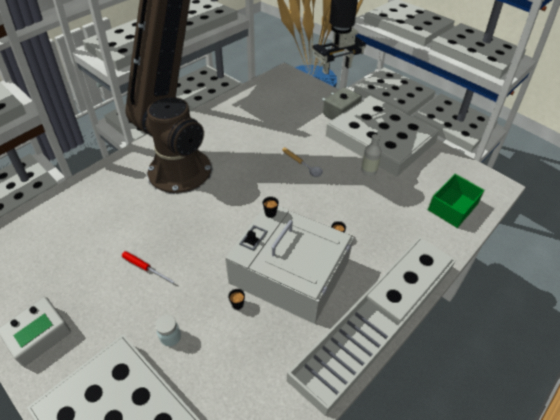

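The top view shows the reservoir yawed, with the handle bar near (302,173), the tab near (325,205) and a cup on the deck near (281,216). Next I'll enlarge both views to get exact pixels.

Run:
```python
import cv2,numpy as np
a=cv2.imread("pics/top0.png")[95:245,220:380];b=cv2.imread("pics/scene0.png")[190:320,220:360]
cv2.imwrite("pics/crop.png",np.hstack([cv2.convertScaleAbs(cv2.resize(a,(400*1,375),interpolation=3),alpha=1.5),cv2.resize(b,(400,371),interpolation=3)[:371].copy() if 0 else cv2.copyMakeBorder(cv2.resize(b,(400,371),interpolation=3),0,4,0,0,0)]))
```

```text
(no output)
```

View pics/crop.png

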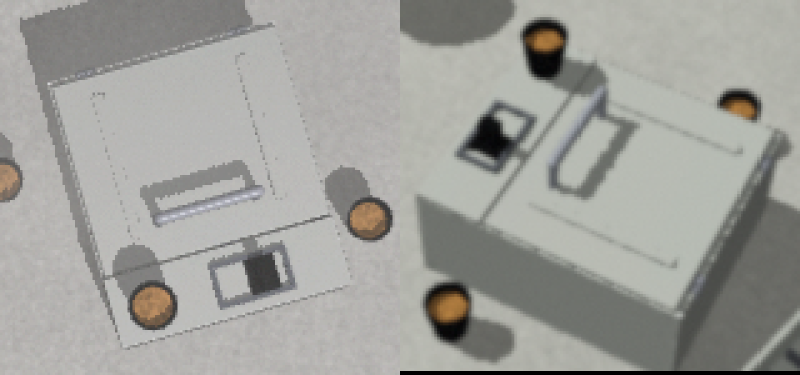

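The crop shows the bar running from top pixel (282,182.6) to (325.2,171.4). The front deck corners are at (269.2,234.2) and (360.4,208.6), and the tab is around (325,203).

```bash
cat > h.py <<'E'
import numpy as np,cv2
def ray(f,px):
    K=f["mtx"];d=np.array([f["k1"],0,0,0,0.])
    u=cv2.undistortPoints(np.array([[px]],float),K,d)[0,0]
    T=f["cam_to_world"];return T[:3,3],T[:3,:3]@np.array([u[0],u[1],1])
def onz(f,px,z):
    o,d=ray(f,px);return (o+d*(z-o[2])/d[2])
E
python3 - <<'E'
from h import *
from station import optics
f=optics.grab_frame("top")
P=lambda p,z:onz(f,p,z)[:2]
a,b=P((282,182.6),.164),P((325.2,171.4),.164)
fl,fr=P((269.2,234.2),.128),P((360.4,208.6),.128)
rl,rr=P((240,129),.128),P((328.8,105),.128)
ang=lambda l,r:np.arctan2(*(l-r)[::-1])-np.pi/2
print("bar",a,b,(a+b)/2,np.linalg.norm(a-b),ang(a,b));print("front",fl,fr,ang(fl,fr),np.linalg.norm(fl-fr));print("rear",rl,rr,ang(rl,rr))
y=np.mean([ang(a,b),ang(fl,fr),ang(rl,rr)]);X=np.array([np.cos(y),np.sin(y)]);Y=np.array([-X[1],X[0]])
print("yaw",y)
print("origin est: bar",(a+b)/2+.048*X,"front",(fl+fr)/2+.16*X,"rear",(rl+rr)/2-.12*X)
o=((a+b)/2+.048*X+(fl+fr)/2+.16*X)/2
print("o",o,"tab",o-.126*X-.037*Y,"tabpix",P((325,203.5),.15),"hinge",o+.117*X,"cup deck",P((281,216),.178))
E
```

```text
bar [ 0.55448411 -0.00796703] [ 0.58157233 -0.113318  ] [ 0.56802822 -0.06064251] 0.1087777487763788 0.25167193960992673
front [0.4292705  0.02395839] [ 0.49252786 -0.20359532] 0.2711426682539164 0.23618252792030767
rear [0.69410851 0.09701443] [ 0.75435888 -0.12694432] 0.2628023248993525
yaw 0.2618723109210652
origin est: bar [ 0.61439175 -0.04821582] front [ 0.61544429 -0.04839615] rear [ 0.60832486 -0.04603168]
o [ 0.61491802 -0.04830598] tab [ 0.50279266 -0.11666461] tabpix [ 0.50409198 -0.11351293] hinge [ 0.72792913 -0.01801591] cup deck [ 0.47250586 -0.00516205]
```

```bash
python3 -m jog '[[0,[60,60,-10],0.1],[0,[150,150,-10],0.3],[0,[280,285,-10],0.55],[0,[420,430,-10],0.8],[0,[562,573,-10],1.024],[0,[562,573,-10],1.024],[0,[562,573,-10],1.024],[0,[562,573,-10],1.024],[0,[562,573,-10],1.024],[0,[562,573,-10],1.024],[0,[562,573,-10],1.024],[0,[562,573,-10],1.024],[0,[562,573,-10],1.024],[0,[562,573,-10],1.024],[0,[562,573,-10],1.024],[0,[562,573,-10],1.024],[0,[562,573,-10],1.024]]' 20
python3 - <<'E'
from station import status,optics
import cv2,numpy as np
print(status.get_state())
f=optics.grab_frame("scene")["color"][:,:,::-1]
cv2.imwrite("pics/s1.png",cv2.resize(f[130:330,160:400],(720,600),interpolation=3))
E
```

```text
t: 2.28
eef_pos: [0.5678, -0.059, 0.2509]
ee_rot: [-3.141, 0.0, -1.307]
force: [0.8, 0.2, -0.0]
width: 0.0437
gripper_force: 0.0
{'t': 2.275, 'q': array([ 2.39043785e-01,  1.81212500e-01, -2.07203713e-01, -3.42575423e-05,
       -1.18177902e+00,  2.46450927e-02]), 'qd': array([-0.0017055 , -0.00064863,  0.00192085,  0.00029747, -0.00064907,
        0.00172102]), 'joint_efforts': array([-1.96979209e-01, -4.35265338e+01,  2.88329369e+01,  6.87426254e+00,
        3.81005066e-02, -5.36844091e-03]), 'eef_pos': array([ 0.5678253 , -0.05902062,  0.2509263 ]), 'ee_rot': array([-3.14099096e+00,  1.68834664e-05, -1.30712043e+00]), 'force': array([ 0.7981252 ,  0.17595955, -0.02424862]), 'moment': array([ 0.06910778, -0.04837914,  0.0733993 ]), 'gripper_force': 0.0, 'width': 0.04369916654545594}
```

View pics/s1.png

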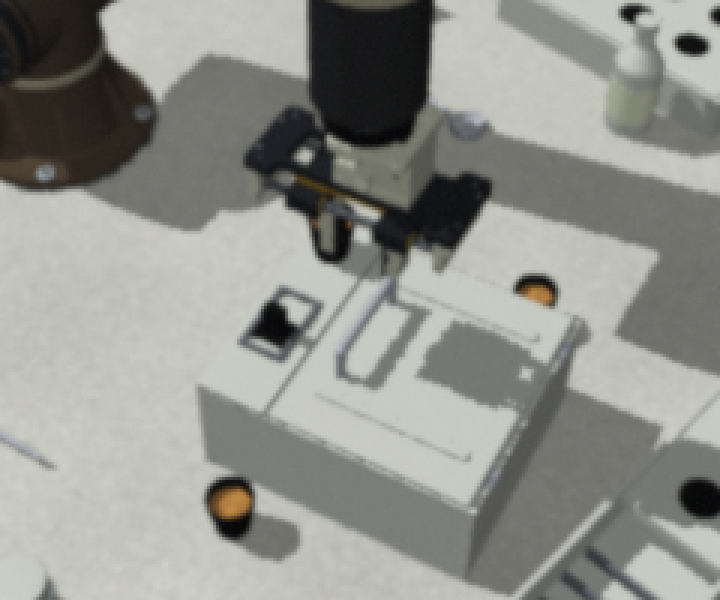

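The gripper is above the bar (about (365,325) in the crop), with its fingers straddling the bar's line. I'll descend 92 mm and close.

```bash
python3 -m jog '[[0,[0,0,40],0],[0,[0,0,70],0],[0,[0,0,92],0],[0,[0,0,92],0],[0,[0,0,92],0],[-1,[0,0,92],0],[-1,[0,0,92],0],[-1,[0,0,92],0],[-1,[0,0,92],0],[-1,[0,0,92],0],[-1,[0,0,92],0]]' 20
```

```text
t: 3.7
eef_pos: [0.5711, -0.0592, 0.1592]
ee_rot: [-3.136, -0.001, -1.308]
force: [9.7, 1.9, -5.1]
width: 0.0109
gripper_force: 20.0
```

```bash
python3 -m jog '[[-1,[0,-4,-3],0],[-1,[0,-4,-6],0],[-1,[0,-4,-9],0],[-1,[0,-4,-12],0],[-1,[0,-4,-14],0],[-1,[0,-4,-14],0],[-1,[0,-4,-14],0],[-1,[0,-4,-14],0]]' 25
```

```text
t: 4.7
eef_pos: [0.573, -0.0581, 0.1694]
ee_rot: [-3.141, 0.002, -1.31]
force: [16.2, -0.6, -30.3]
width: 0.0112
gripper_force: 25.0
```

It's caught: there's a 30 N pull after about 10 mm. I'll let the cover down, open and rise clear.

```bash
python3 -m jog '[[-1,[0,0,4],0],[-1,[0,0,8],0],[-1,[0,0,12],0],[-1,[0,0,14],0],[-1,[0,0,14],0],[0,[0,0,14],0],[0,[0,0,14],0],[0,[0,0,14],0],[0,[0,0,14],0],[0,[0,0,-20],0],[0,[0,0,-60],0],[0,[0,0,-60],0],[0,[0,0,-60],0]]' 25
```

```text
t: 6.32
eef_pos: [0.5716, -0.059, 0.2322]
ee_rot: [3.141, 0.0, -1.309]
force: [-0.2, 0.7, -0.3]
width: 0.044
gripper_force: 0.0
```

```bash
python3 -m jog '[[-1,[30,40,0],0],[-1,[63,79,0],0],[-1,[63,79,0],0],[-1,[63,79,0],0],[-1,[63,79,0],0],[-1,[63,79,40],0],[-1,[63,79,73],0],[-1,[63,79,73],0],[-1,[63,79,73],0]]' 20
python3 - <<'E'
from station import optics
import cv2
a=optics.grab_frame("scene")["color"][:,:,::-1]
cv2.imwrite("pics/s2.png",cv2.resize(a[180:320,200:360],(640,560),interpolation=3))
E
```

```text
t: 7.45
eef_pos: [0.513, -0.14, 0.1606]
ee_rot: [-3.141, -0.001, -1.308]
force: [0.0, -0.2, 0.7]
width: 0.0003
gripper_force: 0.0
```

View pics/s2.png

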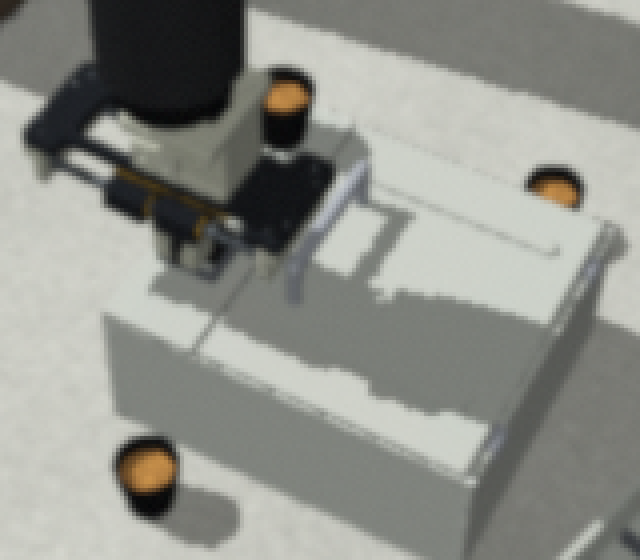

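The closed fingers are at about (190,265), standing to the right of the slide with no contact. Now I'll push left.

```bash
for r in 1; do python3 -m jog '[[-1,[-6,0,0],0],[-1,[-12,0,0],0],[-1,[-18,0,0],0],[-1,[-24,0,0],0],[-1,[-24,0,0],0],[-1,[-24,0,0],0]]'; done; python3 -m jog '[[-1,[-4,0,0],0],[-1,[-7,0,0],0],[-1,[-7,0,0],0],[-1,[-7,0,0],0]]'
```

```text
t: 8.25
eef_pos: [0.5054, -0.1169, 0.1593]
ee_rot: [3.141, 0.0, -1.309]
force: [-1.0, -0.0, 0.6]
width: 0.0005
gripper_force: 0.0
t: 8.75
eef_pos: [0.5039, -0.1114, 0.1594]
ee_rot: [3.141, -0.002, -1.309]
force: [2.2, -8.4, -4.3]
width: 0.0008
gripper_force: 4.5
```

```bash
python3 -m jog '[[-1,[-3,0,0],0],[-1,[-5,0,0],0],[-1,[-5,0,0],0],[-1,[-5,0,0],0]]'; python3 -m jog '[[-1,[15,0,0],0],[-1,[15,0,-50],0],[-1,[15,0,-85],0],[-1,[15,-60,-85],0],[-1,[0,-90,-85],0],[-1,[-15,-90,-85],0],[-1,[-15,-90,-85],0]]'
python3 - <<'E'
from station import optics
import cv2
a=optics.grab_frame("scene")["color"][:,:,::-1]
cv2.imwrite("pics/s3.png",cv2.resize(a[180:320,200:360],(640,560),interpolation=3))
E
```

```text
t: 9.25
eef_pos: [0.5037, -0.1104, 0.1597]
ee_rot: [3.14, -0.007, -1.308]
force: [10.3, -34.1, -13.5]
width: 0.0006
gripper_force: 17.9
t: 10.12
eef_pos: [0.5849, -0.0668, 0.2442]
ee_rot: [3.141, 0.001, -1.308]
force: [0.2, 0.1, 0.5]
width: 0.0004
gripper_force: 0.0
```

View pics/s3.png

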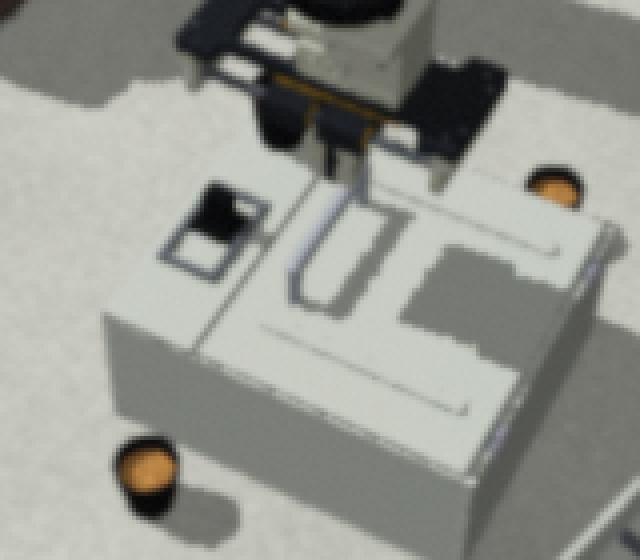

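The slide's black tab is now at the left end of its frame, about (225,205), and the 34 N reading fits a hard stop. I'll regrip the bar.

```bash
python3 -m jog '[[0,[-10,11,0],0],[0,[-10,11,0],0],[0,[-10,11,0],0],[0,[-10,11,0],0],[0,[-10,11,40],0],[0,[-10,11,70],0],[0,[-10,11,85],0],[0,[-10,11,85],0],[-1,[-10,11,85],0],[-1,[-10,11,85],0],[-1,[-10,11,85],0],[-1,[-10,11,85],0],[-1,[-10,11,85],0]]' 20
python3 -c "
import numpy as np
a=.238
for t in np.arange(0,1.01,.1): print(round(t,2),np.round([165-170*np.cos(a+t),170*np.sin(a+t)-40],1))"
```

```text
t: 11.8
eef_pos: [0.5717, -0.0612, 0.1599]
ee_rot: [3.14, -0.0, -1.309]
force: [-4.2, -0.3, 5.7]
width: 0.0113
gripper_force: 20.0
0.0 [-0.2  0.1]
0.1 [ 4.6 16.4]
0.2 [11.  32.1]
0.3 [19.  47.1]
0.4 [28.4 61.3]
0.5 [39.2 74.4]
0.6 [51.3 86.4]
0.7 [64.5 97.1]
0.8 [ 78.6 106.4]
0.9 [ 93.7 114.3]
1.0 [109.5 120.7]
```

```bash
python3 -m jog '[[-1,[0,-2,-8],0],[-1,[0,-5,-16],0],[-1,[0,-8,-24],0],[-1,[0,-11,-32],0],[-1,[0,-15,-40],0],[-1,[0,-19,-47],0],[-1,[0,-19,-47],0]]' 25
```

```text
t: 12.68
eef_pos: [0.5893, -0.0563, 0.2069]
ee_rot: [3.138, 0.0, -1.309]
force: [-7.8, -1.4, 1.1]
width: 0.0111
gripper_force: 25.0
```

```bash
python3 -m jog '[[-1,[0,-5,-7],0],[-1,[0,-9,-14],0],[-1,[0,-14,-21],0],[-1,[0,-20,-27],0],[-1,[0,-26,-33],0],[-1,[0,-32,-39],0],[-1,[0,-39,-45],0],[-1,[0,-46,-50],0],[-1,[0,-53,-55],0],[-1,[0,-60,-59],0],[-1,[0,-67,-63],0],[-1,[0,-75,-67],0],[-1,[0,-79,-69],0],[-1,[0,-82,-70],0],[-1,[0,-82,-70],0],[-1,[0,-82,-70],0],[-1,[0,-82,-70],0],[-1,[0,-82,-70],0]]' 25
python3 - <<'E'
from station import optics,status
import cv2
a=optics.grab_frame("scene")["color"][:,:,::-1]
cv2.imwrite("pics/s4.png",cv2.resize(a[140:320,180:380],(640,576),interpolation=3))
print(status.get_state()["force"])
E
```

```text
t: 14.92
eef_pos: [0.6702, -0.0341, 0.2789]
ee_rot: [-3.14, 0.0, -1.308]
force: [-5.3, 3.0, 7.6]
width: 0.0114
gripper_force: 25.0
[-6.86132967  3.25215291  7.79185512]
```

View pics/s4.png

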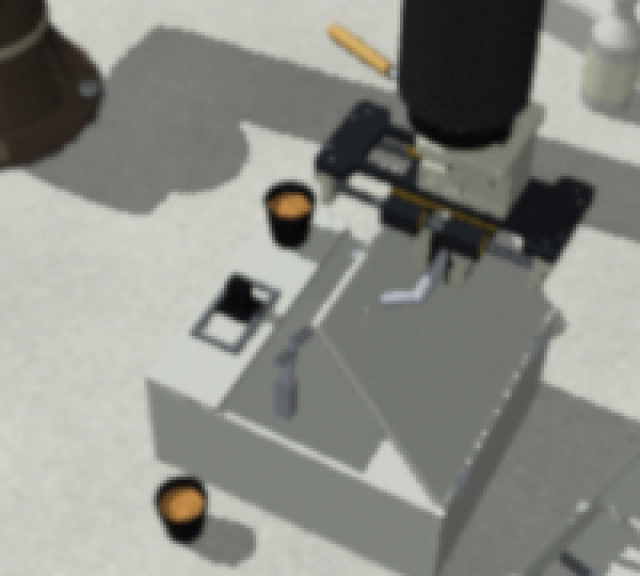

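The cover stands open with the bar at (435,275) between the pads. The TCP has moved 102 mm back and 119 mm up, which puts the cover at about 0.95 rad, and it is being held still. Handing in.

```bash
python3 -c "
from station import order;print(order.job_done())"
```

```text
the job is handed in; nothing more can be done
None
```

The first tug showed the cover was caught, so I let it down and pushed the release slide to its left stop; I then lifted the cover to about 0.95 rad (54°), where the gripper still holds it steady, and handed the job in at about 15 s without touching any of the bystanders.

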